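# Index the marking-out turntable and bring the pen to the glass

### The arm

A 6-joint arm with a two-finger parallel gripper is mounted at the origin on the work surface. World frame = base frame: x ahead of the robot, y to its left, z up, the work surface at z = 0. Lengths are in m, angles in rad, forces in N, time in s.
With the tool pointing down it reaches from about 0.25 to 0.725 m from the base axis. Payload 4 kg.
Tool frame: the origin (TCP) lies at the very end of the fingers, on their centre line; the grasp point (between the pads) lies 19 mm behind it; z points along the fingers, y is the line along which they close (so a half turn about z gives the same grasp; the last joint's range is limited). The gripper opens to 85 mm and grips with 20 to 120 N. Pads are 22 mm wide; open, the fingers measure 114 mm over their backs; the gripper's body (76 mm by 85 mm) begins 54 mm behind the grasp point. The pads swing forward as they close: fully open they stand 13 mm farther back than shut.
Start: joints at [-1.183, 0.241, 0.005, 1.335, 0, 1.571], TCP at [0.189, -0.463, 0.231] pointing down, gripper open.
Joint ranges: [-2.72, 2.72], [-1.05, 1.87], [-1.09, 1.28], [-1.99, 2.15], [-1.42, 1.44], [-3.14, 3.14]. Speed limits (rad/s): [2.79, 2.79, 3.14, 3.14, 3.14, 3.14].

### API

Orientations are given as a unit quaternion [x, y, z, w].
In Python, from workcell import bot gives the robot as it stands.
- The arm moves only by the tool carry_out, never from a script. Its argument "increments" is one flat list of numbers, 5 for each row, row after row: the finger opening in cm, from 0 to 8.54, then the shift along the tool's x, y, z in cm, then the turn about the tool's z in rad. A call has exactly 5 rows; each row shifts and turns the commanded pose from where the row before left it, along the tool's axes as they then stand; what a row does not reach is not made up. A row lasts 1/8 s, in which the tool goes at most 62.5 mm and 10.7 degrees, less where a joint would pass 70% of its speed; a pose out of reach is approached as far as the arm can. A call with a gripper value outside its range is refused whole. The fingers move at their own pace and stop on an object; the grip force is fixed at half the most. Time passes only in rows, so rows that do not move let the fingers close, or fill a call up. It gives the time, the measured TCP pose, the force, the opening and the grip force at its end, in the units of the state.
- bot.get_obs(): the state, without advancing time (a new reading comes with each control period).
- bot.camera(name): name is "side" or "top" or "wrist"; returns a dict with "pixels" (420x560x3 uint8, blue, green, red), "range_z" (420x560 float32, m along the optical axis (not along the pixel's ray), 0 where there is no reading), "mtx" (3x3 intrinsics, pixels), "eye" and "attitude" of the camera in the world. Camera axes: x right, y down, z forward; pixel columns grow to the right and rows downward; lengths in m; the calibration is good to about 2 mm. The wrist camera is an equidistant fisheye: a pixel r from the principal point sees the ray r / f radians off the axis. A picture is of the moment at which its call begins.
- bot.job_done(): hands the job in; it is judged then, once.
Trained networks look in a picture, given as the dict that the camera call returned (one of the last four; its "shot" number tells which), for a name from the list of things; names that differ only in an ending like _2 or _b are one class to them, and where a whole thing is asked for, a point or a joint stands for the part that bears it (a point fixed in the world has none). Each returns a list of dicts, best first, with "p" (0 to 1); they miss things now and then, are a little off and sometimes report something else, mostly with a low value. They report only what shows in the picture. A call takes as long as a camera call. They do not tell look-alikes from the thing itself.
- bot.find_in(picture, name): "xyz" ([x, y, z] in m, in the coordinates of the camera as it stood for that picture, good to about 4 mm: the middle of the surface that is visible of it).
- bot.regions_of(picture, name): "mask" (420x560 bool, what is visible of it).
- bot.place_of(picture, name): "xyz" ([x, y, z] in m, in the coordinates of the camera as it stood for that picture, good to about 4 mm: a listed point, or the origin of a listed thing).
The state is a dict: "clock": time; "joint_pos": joint angles; "joint_vel": joint speeds; "tau": joint torques, N m; "eef_pos": TCP position; "tool_rot": TCP orientation; "ft_force": force on the tool from outside, world axes, zero at the start; "ft_torque": the same for the moment, N m; "grip_width": finger opening in m; "grasp_force": force on a finger pad.
Only numpy, scipy, OpenCV 4.12 (cv2) and the standard library are available. Lean on these libraries where they do the work, as an engineer would, in place of code of your own. Each camera call takes 0.05 s, during which the arm holds its last target. There are 200 camera calls.

### The job

Push the turntable's protruding tab round until it points at the middle of the label plate with three dots; only then push the pen slide in, fully home against its stop, so that the pen stands at the glass. Just push with the fingers: do not touch or lift the vase, and leave the other things on the bench where they are.

Things in the scene. Friction and masses are not known exactly. Their poses are not given: they have to be found in the camera images.
- turn_axis (a point): point on the turntable's vertical axis, level with its top face, 55 mm above the table. The steel turntable is a disc of radius 90 mm on a fixed grey stand. This frame turns with the stand (z up). The stand: a round foot of radius 190 mm, its top 20 mm above the table, with a 90 mm wide extension reaching 280 mm out along +y, carrying the pen slide.
- tab_point (a point): point on the centre line of the turntable's tab, 165 mm from the axis, 55 mm above the table (beyond the tab's end): over a label's centre when the tab points at it. Tab: dark steel block sticking out of the rim, 14 mm wide, from 90 to 140 mm from the axis, 40 to 70 mm above the table. Frame x outward along the tab, z up.
- turntable (a joint): turntable angle (rad), growing counterclockwise from above; at 0 the tab is at 260 degrees from +x of turn_axis. Stops at -1.66 and 1.66; starts within -0.26 to 0.26, two labels on either side. Dry friction of 0.2 N m (2 N at the tab) holds it where it is left: no detents, no coasting.
- label3: the three-dot label: fixed aluminium disc 46 mm across, 3 mm thick, with three 11 mm dark dots, on the foot, its top 24 mm above the table, 165 mm from the axis; origin under its centre. Like plates have one, two and four dots; the four lie at 180, 228, 292 and 340 degrees from +x of turn_axis, in an order that differs each time.
- pen_push (a point): centre of the flat upright outer face of the pen slide's push plate, 130 mm above the table; plate 44 mm wide, from 105 to 155 mm above the table (top of the slide). Frame y points level outward from the turn axis: push along -y; free space behind. 230 mm from the axis when fully out, 180 mm when in. A white pen, 17 mm thick, points inward from it, 125 mm above the table.
- pen_slide (a joint): travel of the pen slide towards the glass (m): 0 fully out, 0.050 home against its stop, where the pen tip is 3 mm from the glass. Starts between 0 and 0.015. Friction about 2.5 N, stays where it is left.
- vase_mid (a point): centre of the loose glass vase standing on the middle of the turntable between three low chocks: 130 mm tall, at most 76 mm across, rim 185 mm above the table; this point is 120 mm above the table. It turns with the turntable; frame z along its axis. Not to be touched.
- spare_clamp: spare aluminium rod clamp, block 42 x 30 x 30 mm with a thumb screw, loose on the stand's foot between the pen slide and the scale; origin under its centre; leave alone
- upright_marker: marker pen 22 mm thick, 110 mm tall, standing on its black cap, loose on the stand's foot on the other side of the pen slide; origin under it; leave alone
- lying_marker: marker pen 130 x 18 mm lying on the table; origin under its centre; leave alone
- caliper: flat steel caliper 200 mm long, 9 mm high, on the table; leave alone
- tape_roll: roll of tape, 90 mm across, 24 mm high, on the table; leave alone
- glass_bowl: glass bowl, 100 mm across, 60 mm high, on the table; leave alone
- pen_tin: tin 72 mm across, 90 mm high, with pens reaching 160 mm, on the table; leave alone
Not all that is in view belongs to the job. Leave any orange or yellow look-alike of the part that bears vase_mid alone.

How it is judged:
By the outcome, as a careful person would: the job done as asked, in the order asked, and still so for the second after the job is handed in, with the robot touching nothing.
It also fails if it takes over 58 s, if anything falls off the work surface, if the arm or the gripper's body presses on something with over 40 N, if the wrist force passes 120 N, or if a joint passes its speed limit or range.

## Working session

There is one attempt and no reset: what is moved stays moved. The work goes in short steps, Python scripts to look and compute and a tool call to move; the robot and the scene stay as the last step left them, time stands still between calls to the robot, and variables do not carry over. Pictures are saved under pics/ and viewed, at most 10 in all, crops included, and the job is handed in when it is done.

Besides the shell and the picture viewer there is one more tool, called after ">>>" as name(argument=value, ...) on one line, values as JSON. carry_out: Moves the arm, as the interface text tells. Its arguments: {"type":"object","properties":{"increments":{"type":"array","items":{"type":"number"}}},"required":["increments"]}

```bash
mkdir -p pics; cat > h.py <<'E'
import numpy as np, cv2
from workcell import bot
from scipy.spatial.transform import Rotation as R
def att(c):
    a=np.array(c["attitude"],float)
    return a if a.shape==(3,3) else R.from_quat(a).as_matrix()
def w(c,p): return att(c)@np.array(p)+np.array(c["eye"])
def pix(c,P):
    q=att(c).T@(np.array(P)-np.array(c["eye"])); u=c["mtx"]@q; return (u[:2]/u[2]).round()
E
python3 - <<'E'
from h import *
ims=[]
for n in("top","side"):
    c=bot.camera(n); cv2.imwrite(f"pics/{n}0.png",c["pixels"]); print(n,np.round(c["eye"],3),np.shape(c["attitude"]))
    for k in("turn_axis","tab_point","label3","pen_push","vase_mid","spare_clamp","upright_marker"):
        for d in bot.place_of(c,k)[:3]: P=w(c,d["xyz"]); print(k,round(d["p"],2),P.round(3),pix(c,P))
print(bot.get_obs())
E
```

```text
top [ 0.431 -0.007  1.482] (4,)
turn_axis 0.82 [ 0.576 -0.006  0.058] [276. 191.]
tab_point 0.97 [ 0.579 -0.172  0.055] [326. 189.]
tab_point 0.48 [ 0.578 -0.002  0.056] [275. 191.]
tab_point 0.22 [0.451 0.491 0.002] [135. 232.]
label3 0.58 [0.539 0.219 0.13 ] [206. 202.]
label3 0.45 [ 0.737 -0.037  0.018] [284. 146.]
pen_push 0.64 [0.536 0.219 0.127] [206. 203.]
vase_mid 0.92 [ 0.571 -0.009  0.116] [277. 191.]
vase_mid 0.88 [ 0.495 -0.322  0.062] [371. 213.]
vase_mid 0.75 [0.527 0.377 0.065] [162. 208.]
spare_clamp 0.68 [0.446 0.088 0.019] [250. 231.]
upright_marker 0.47 [0.693 0.115 0.02 ] [241. 160.]
side [0.031 1.001 0.791] (4,)
turn_axis 0.77 [ 0.577 -0.008  0.057] [262. 223.]
turn_axis 0.72 [ 0.65  -0.454 -0.001] [301. 171.]
tab_point 0.84 [ 0.582 -0.17   0.051] [285. 198.]
label3 0.4 [ 0.738 -0.039  0.021] [218. 216.]
pen_push 0.71 [ 0.736 -0.039  0.022] [219. 216.]
pen_push 0.64 [0.541 0.22  0.131] [229. 248.]
vase_mid 0.92 [0.532 0.369 0.064] [198. 312.]
vase_mid 0.85 [ 0.494 -0.324  0.067] [331. 178.]
vase_mid 0.84 [ 0.633 -0.295  0.069] [287. 173.]
spare_clamp 0.86 [0.446 0.088 0.021] [290. 265.]
spare_clamp 0.54 [0.688 0.114 0.022] [204. 247.]
upright_marker 0.52 [0.688 0.114 0.026] [204. 246.]
{'clock': 0.8, 'joint_pos': array([-1.18299070e+00,  2.40573566e-01,  5.02397533e-03,  1.33520962e+00,
        1.22883498e-05,  1.57083482e+00]), 'joint_vel': array([ 0.00035412,  0.00016606,  0.00138434,  0.00084484, -0.00137382,
       -0.00145475]), 'tau': array([ 3.03512861e-04, -3.72151816e+01,  2.52678412e+01,  7.63844091e-04,
       -1.49668253e-04, -8.88279999e-06]), 'eef_pos': array([ 0.18908526, -0.46287612,  0.23132885]), 'tool_rot': array([9.81263385e-01, 1.92671141e-01, 9.60566355e-06, 1.70279604e-05]), 'ft_force': array([-0.08527645, -0.715551  , -0.18022996]), 'ft_torque': array([-0.02730175, -0.00311989, -0.00309225]), 'grasp_force': 0.0, 'grip_width': 0.08546358590493368}
```

View pics/top0.png

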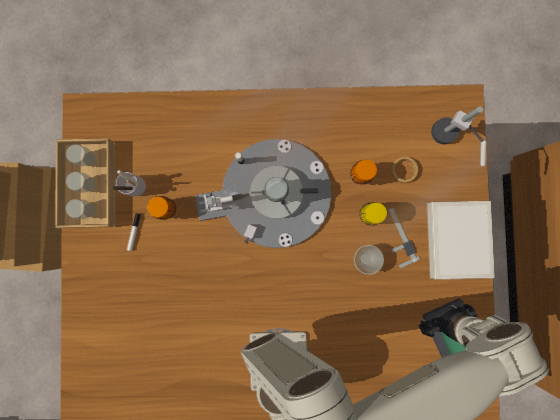

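View pics/side0.png

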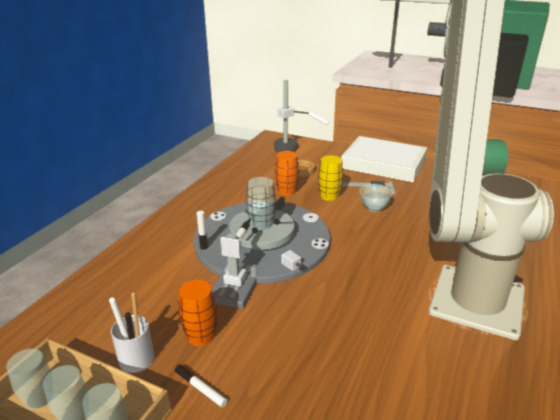

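The top view shows the stand at (276,191), with its tab pointing right at (310,190). The labels are at (285,240), (317,218), (317,168) and (285,146), and the pen slide is at (210,203). The vase candidates are the clear one at (277,188) on the turntable (the real one) and the orange/yellow look-alikes at (365,172), (373,213) and (160,208), which I leave alone. Next is a close crop to read the dots.

```bash
python3 - <<'E'
from h import *
t=cv2.imread("pics/top0.png"); s=cv2.imread("pics/side0.png")
a=cv2.resize(t[130:260,190:340],(800,693),interpolation=cv2.INTER_CUBIC)
L=[cv2.resize(t[y-14:y+14,x-14:x+14],(200,200),interpolation=cv2.INTER_CUBIC) for x,y in((285,240),(317,218),(317,168),(285,146))]
S=[cv2.resize(s[y-14:y+14,x-14:x+14],(200,200),interpolation=cv2.INTER_CUBIC) for x,y in((319,244),(311,217),(265,200),(218,216))]
cv2.imwrite("pics/lab.png",np.vstack([np.hstack(L),np.hstack(S)]))
E
```

```text
(no output)
```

View pics/lab.png

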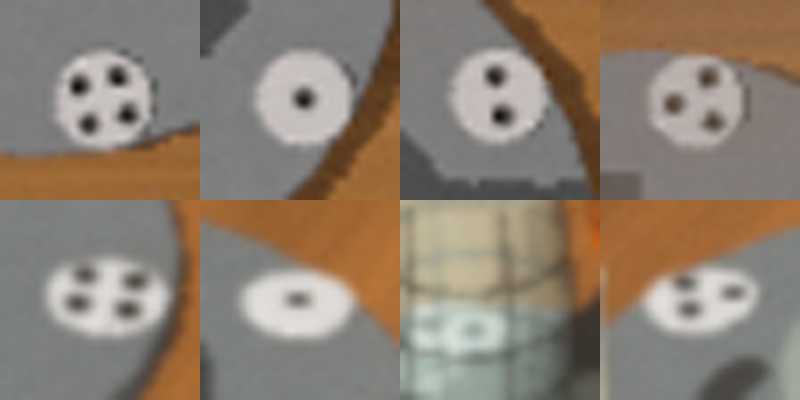

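The three-dot label is the fourth one: top pixel (285,146), side pixel (218,216), world about (0.738,-0.038), at stand angle 340°. The near label shows four dots, then come one and two. The tab therefore has to go about +78° counterclockwise. I'll write a helper that works out the increments.

```bash
cat >> h.py <<'E'
def plan(wps,start=None):
    """wps: list of (x,y,z,heading_deg,rows); prints rows of cm + rad in tool axes"""
    o=bot.get_obs(); p=np.array(o["eef_pos"]); x=R.from_quat(o["tool_rot"]).as_matrix()[:,0]; h=np.arctan2(x[1],x[0])
    print("t",o["clock"],p.round(4),"h",np.degrees(h).round(1),"F",o["ft_force"].round(1))
    if start: p=np.array(start[:3]); h=np.radians(start[3])
    for X,Y,Z,H,n in wps:
        q=np.array([X,Y,Z]); d=(q-p)/n; dh=(np.radians(H)-h)/n
        for i in range(n):
            c,s=np.cos(h),np.sin(h)
            print([0,round(100*(c*d[0]+s*d[1]),2),round(100*(s*d[0]-c*d[1]),2),round(-100*d[2],2),round(-dh,3)])
            h+=dh
        p=q
E
python3 - <<'E'
from h import *
plan([(.54,-.127,.231,0,10),(.54,-.127,.047,0,5)])
E
```

```text
t 0.8 [ 0.1891 -0.4629  0.2313] h 22.2 F [-0.1 -0.7 -0.2]
[0, np.float64(4.52), np.float64(-1.78), np.float64(0.0), np.float64(0.039)]
[0, np.float64(4.45), np.float64(-1.96), np.float64(0.0), np.float64(0.039)]
[0, np.float64(4.37), np.float64(-2.13), np.float64(0.0), np.float64(0.039)]
[0, np.float64(4.28), np.float64(-2.29), np.float64(0.0), np.float64(0.039)]
[0, np.float64(4.19), np.float64(-2.46), np.float64(0.0), np.float64(0.039)]
[0, np.float64(4.09), np.float64(-2.62), np.float64(0.0), np.float64(0.039)]
[0, np.float64(3.99), np.float64(-2.78), np.float64(0.0), np.float64(0.039)]
[0, np.float64(3.88), np.float64(-2.93), np.float64(0.0), np.float64(0.039)]
[0, np.float64(3.76), np.float64(-3.08), np.float64(0.0), np.float64(0.039)]
[0, np.float64(3.64), np.float64(-3.22), np.float64(0.0), np.float64(0.039)]
[0, np.float64(0.0), np.float64(0.0), np.float64(3.68), np.float64(0.0)]
[0, np.float64(0.0), np.float64(0.0), np.float64(3.68), np.float64(0.0)]
[0, np.float64(0.0), np.float64(0.0), np.float64(3.68), np.float64(0.0)]
[0, np.float64(0.0), np.float64(0.0), np.float64(3.68), np.float64(0.0)]
[0, np.float64(0.0), np.float64(0.0), np.float64(3.68), np.float64(0.0)]
```

>>> carry_out(increments=[0,4.5,-1.8,0,0.039,0,4.45,-1.95,0,0.039,0,4.35,-2.15,0,0.039,0,4.3,-2.3,0,0.039,0,4.2,-2.45,0,0.039])

```text
clock: 1.42
eef_pos: [0.3655, -0.2937, 0.2315]
tool_rot: [0.995, 0.096, 0.0, 0.0]
ft_force: [0.7, 1.0, 0.2]
grip_width: 0.0
grasp_force: 0.0
```

>>> carry_out(increments=[0,4.1,-2.6,0,0.039,0,4.0,-2.8,0,0.039,0,3.9,-2.95,0,0.039,0,3.75,-3.1,0,0.039,0,3.65,-3.2,0,0.039])

```text
clock: 2.05
eef_pos: [0.5418, -0.1255, 0.2314]
tool_rot: [1.0, -0.002, 0.0, 0.0]
ft_force: [0.5, 0.3, 0.5]
grip_width: -0.0003
grasp_force: 0.0
```

```bash
python3 - <<'E'
from h import *
plan([])
for n in("top","side"):
    c=bot.camera(n)
    for k in("turn_axis","tab_point","label3","pen_push"):
        for d in bot.place_of(c,k)[:2]: P=w(c,d["xyz"]); print(k,round(d["p"],2),P.round(3))
c=bot.camera("wrist"); cv2.imwrite("pics/w1.png",c["pixels"])
for k in("turn_axis","tab_point","label3"):
    for d in bot.place_of(c,k)[:2]: P=w(c,d["xyz"]); print("w",k,round(d["p"],2),P.round(3))
E
```

```text
t 2.05 [ 0.5418 -0.1255  0.2314] h -0.2 F [0.5 0.3 0.5]
turn_axis 0.56 [ 0.576 -0.001  0.055]
turn_axis 0.26 [ 0.74  -0.036  0.019]
label3 0.45 [ 0.734 -0.037  0.021]
pen_push 0.94 [0.537 0.219 0.131]
turn_axis 0.8 [ 0.577 -0.008  0.057]
tab_point 0.73 [0.686 0.116 0.022]
tab_point 0.67 [ 0.581 -0.173  0.053]
label3 0.75 [ 0.576 -0.006  0.056]
label3 0.68 [ 0.736 -0.039  0.022]
pen_push 0.68 [0.543 0.218 0.128]
w label3 0.72 [ 0.739 -0.036  0.024]
```

View pics/w1.png

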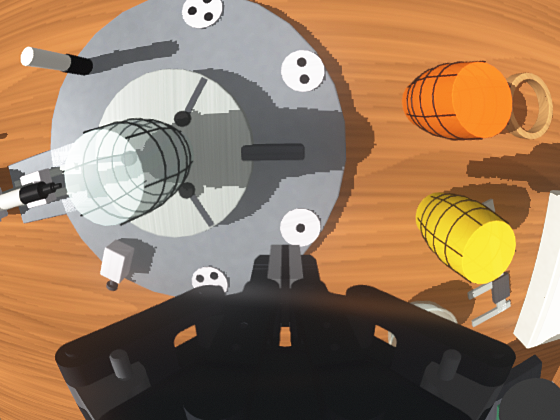

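The wrist view shows the tab at (272,152) pointing outward, the three-dot label at (203,10) and the one-dot label at (300,227). The fingers are on the robot side of the tab, so I'll descend there and push.

>>> carry_out(increments=[0,0,0.6,3.0,0,0,0,0,4.0,0,0,0,0,4.0,0,0,0,0,4.0,0,0,0,0,3.4,0])

```text
clock: 3.38
eef_pos: [0.5402, -0.1328, 0.0459]
tool_rot: [1.0, -0.001, -0.0, -0.0]
ft_force: [0.1, -0.0, 0.7]
grip_width: 0.0003
grasp_force: 0.0
```

```bash
python3 - <<'E'
from h import *
# finger centre trails tab centre line by .018, at radius-along-tab .123; tab angles a
ax=np.array([.577,-.007]); 
def f(a,n,off=.018,r=.123):
    a_=np.radians(a); u=np.array([np.cos(a_),np.sin(a_)]); v=np.array([-u[1],u[0]]); p=ax+r*u-off*v
    return (p[0],p[1],.047,a-270,n)
plan([f(271,3)]+[f(a,1) for a in range(276,347,5)])
E
```

```text
t 3.375 [ 0.5402 -0.1328  0.0459] h -0.1 F [ 0.1 -0.   0.7]
[0, np.float64(0.7), np.float64(-0.09), np.float64(-0.04), np.float64(-0.007)]
[0, np.float64(0.7), np.float64(-0.08), np.float64(-0.04), np.float64(-0.007)]
[0, np.float64(0.7), np.float64(-0.08), np.float64(-0.04), np.float64(-0.007)]
[0, np.float64(1.08), np.float64(0.11), np.float64(-0.0), np.float64(-0.087)]
[0, np.float64(1.08), np.float64(0.11), np.float64(-0.0), np.float64(-0.087)]
[0, np.float64(1.08), np.float64(0.11), np.float64(-0.0), np.float64(-0.087)]
[0, np.float64(1.08), np.float64(0.11), np.float64(-0.0), np.float64(-0.087)]
[0, np.float64(1.08), np.float64(0.11), np.float64(-0.0), np.float64(-0.087)]
[0, np.float64(1.08), np.float64(0.11), np.float64(-0.0), np.float64(-0.087)]
[0, np.float64(1.08), np.float64(0.11), np.float64(-0.0), np.float64(-0.087)]
[0, np.float64(1.08), np.float64(0.11), np.float64(-0.0), np.float64(-0.087)]
[0, np.float64(1.08), np.float64(0.11), np.float64(-0.0), np.float64(-0.087)]
[0, np.float64(1.08), np.float64(0.11), np.float64(-0.0), np.float64(-0.087)]
[0, np.float64(1.08), np.float64(0.11), np.float64(-0.0), np.float64(-0.087)]
[0, np.float64(1.08), np.float64(0.11), np.float64(-0.0), np.float64(-0.087)]
[0, np.float64(1.08), np.float64(0.11), np.float64(-0.0), np.float64(-0.087)]
[0, np.float64(1.08), np.float64(0.11), np.float64(-0.0), np.float64(-0.087)]
[0, np.float64(1.08), np.float64(0.11), np.float64(-0.0), np.float64(-0.087)]
```

>>> carry_out(increments=[0,0.7,-0.08,0,-0.007,0,0.7,-0.08,0,-0.007,0,0.7,-0.08,0,-0.007,0,0.54,0.07,0,-0.044,0,0.54,0.07,0,-0.044])

```text
clock: 4.0
eef_pos: [0.5735, -0.1315, 0.049]
tool_rot: [0.999, 0.054, 0.001, 0.0]
ft_force: [-2.4, -0.9, 0.5]
grip_width: -0.0001
grasp_force: 1.2
```

>>> carry_out(increments=[0,0.54,0.07,0,-0.044,0,0.54,0.07,0,-0.044,0,0.54,0.07,0,-0.044,0,0.54,0.07,0,-0.044,0,0.54,0.07,0,-0.044])

```text
clock: 4.62
eef_pos: [0.6003, -0.1293, 0.0488]
tool_rot: [0.987, 0.164, 0.0, 0.0]
ft_force: [-2.5, 0.3, 1.0]
grip_width: 0.0
grasp_force: 1.2
```

```bash
python3 - <<'E'
from h import *
plan([])
c=bot.camera("side"); cv2.imwrite("pics/s2.png",cv2.resize(c["pixels"][130:310,170:410],(800,600)))
for k in("tab_point","vase_mid"):
    for d in bot.place_of(c,k)[:3]: P=w(c,d["xyz"]); print(k,round(d["p"],2),P.round(3))
E
```

```text
t 4.625 [ 0.6003 -0.1293  0.0488] h 18.8 F [-2.5  0.3  1. ]
vase_mid 0.93 [ 0.577 -0.007  0.122]
vase_mid 0.91 [ 0.493 -0.324  0.069]
vase_mid 0.77 [0.531 0.372 0.065]
```

View pics/s2.png

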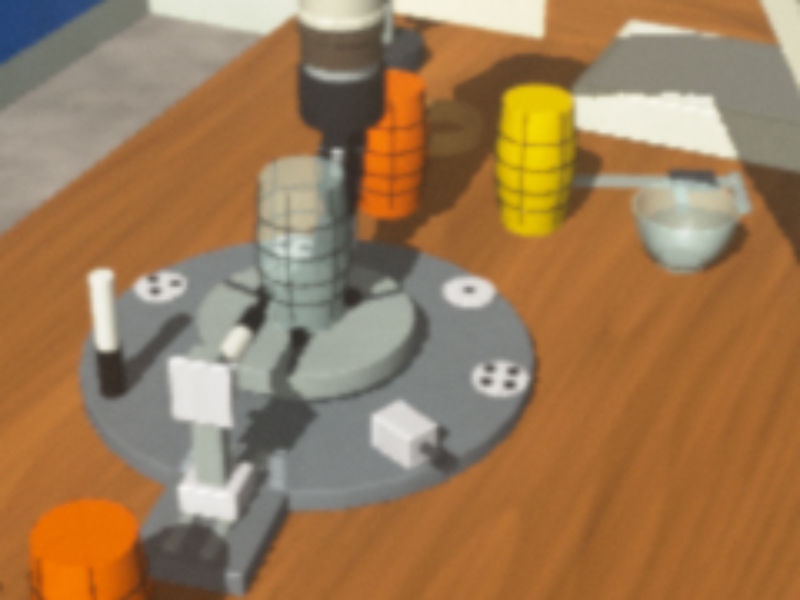

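The side view shows the vase upright at (300,240), the fingers behind it on the tab, and everything else undisturbed. I'll keep pushing.

>>> carry_out(increments=[0,0.54,0.07,0,-0.044,0,0.54,0.07,0,-0.044,0,0.54,0.07,0,-0.044,0,0.54,0.07,0,-0.044,0,0.54,0.07,0,-0.044])

```text
clock: 5.4
eef_pos: [0.6256, -0.1219, 0.0481]
tool_rot: [0.963, 0.27, -0.0, 0.0]
ft_force: [-2.2, -0.3, 0.5]
grip_width: 0.0001
grasp_force: 1.1
```

>>> carry_out(increments=[0,0.54,0.07,0,-0.044,0,0.54,0.07,0,-0.044,0,0.54,0.07,0,-0.044,0,0.54,0.07,0,-0.044,0,0.54,0.07,0,-0.044])

```text
clock: 6.02
eef_pos: [0.6492, -0.1089, 0.0479]
tool_rot: [0.927, 0.374, -0.0, 0.0]
ft_force: [-2.1, -0.2, 0.2]
grip_width: 0.0002
grasp_force: 1.1
```

>>> carry_out(increments=[0,0.54,0.07,0,-0.044,0,0.54,0.07,0,-0.044,0,0.54,0.07,0,-0.044,0,0.54,0.07,0,-0.044,0,0.54,0.07,0,-0.044])

```text
clock: 6.65
eef_pos: [0.6697, -0.0908, 0.0478]
tool_rot: [0.88, 0.474, -0.0, 0.0]
ft_force: [-2.9, -0.5, 1.0]
grip_width: 0.0002
grasp_force: 1.1
```

>>> carry_out(increments=[0,0.54,0.07,0,-0.044,0,0.54,0.07,0,-0.044,0,0.54,0.07,0,-0.044,0,0.54,0.07,0,-0.044,0,0,0,0,0])

```text
clock: 7.28
eef_pos: [0.6837, -0.0723, 0.0473]
tool_rot: [0.835, 0.55, 0.001, 0.0]
ft_force: [0.7, 0.1, 0.9]
grip_width: 0.0
grasp_force: 0.0
```

```bash
python3 - <<'E'
from h import *
plan([])
c=bot.camera("wrist"); cv2.imwrite("pics/w3.png",c["pixels"]); print(c["mtx"],c["eye"])
np.savez("w3.npz",d=c["range_z"],p=c["pixels"],m=c["mtx"],e=c["eye"],a=c["attitude"])
for n in ("wrist","top","side"):
    if n!="wrist": c=bot.camera(n)
    for k in("turn_axis","tab_point","label3","vase_mid"):
        for d in bot.place_of(c,k)[:2]: P=w(c,d["xyz"]); print(n,k,round(d["p"],2),P.round(3))
E
```

```text
t 7.275 [ 0.6837 -0.0723  0.0473] h 66.7 F [0.7 0.1 0.9]
[[325.1922621    0.         284.84446102]
 [  0.         325.1922621  206.54851192]
 [  0.           0.           1.        ]] [ 0.71053044 -0.01173426  0.18938006]
wrist label3 0.98 [ 0.736 -0.036  0.019]
top turn_axis 0.97 [ 0.575 -0.004  0.057]
top label3 0.58 [ 0.739 -0.036  0.018]
top vase_mid 0.96 [ 0.497 -0.324  0.067]
top vase_mid 0.84 [ 0.63  -0.297  0.067]
side turn_axis 0.89 [ 0.578 -0.005  0.057]
side tab_point 0.61 [ 0.732 -0.071  0.055]
side label3 0.62 [ 0.741 -0.038  0.021]
side vase_mid 0.86 [ 0.497 -0.323  0.07 ]
side vase_mid 0.85 [ 0.574 -0.006  0.12 ]
```

View pics/w3.png

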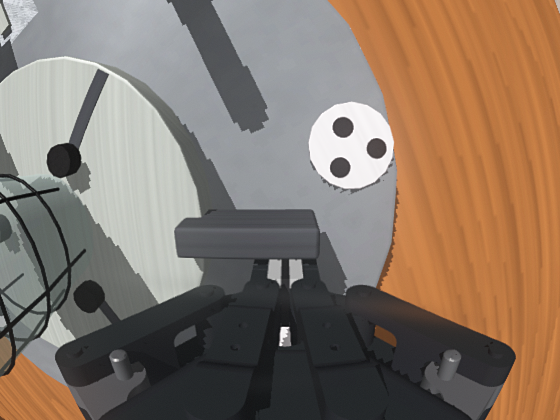

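The wrist view shows the tab at (250,235) against the fingers and the three-dot label at (350,145), about 13° further on. I'll fit the tab's angle from the wrist depth.

```bash
cat >> h.py <<'E'
def cloud(c):
    m=c["mtx"]; v,u=np.mgrid[0:420,0:560]; dx=(u-m[0,2])/m[0,0]; dy=(v-m[1,2])/m[1,1]
    th=np.hypot(dx,dy)+1e-9; k=np.tan(th)/th; z=c["range_z"]
    return np.stack([dx*k*z,dy*k*z,z],-1)@att(c).T+np.array(c["eye"])
def tab(c,box=None):
    P=cloud(c); M=(c["range_z"]>0)&(P[...,2]>.062)&(P[...,2]<.076); r=np.hypot(P[...,0]-.577,P[...,1]+.007); M&=(r>.095)&(r<.145)
    if box: u0,u1,v0,v1=box; B=np.zeros_like(M); B[v0:v1,u0:u1]=1; M&=B
    Q=P[M]; (cx,cy),s,_=q=cv2.minAreaRect((Q[:,:2]*1000).astype(np.float32)); b=cv2.boxPoints(q)
    e=[b[1]-b[0],b[2]-b[1]]; l=max(e,key=np.linalg.norm); a=np.degrees(np.arctan2(l[1],l[0]))
    print("tab n",len(Q),"centre",cx,cy,"size",s,"long angle",a%180,"axis->centre",np.degrees(np.arctan2(cy+7,cx-577))%360)
def lab(c):
    P=cloud(c); g=c["pixels"].min(2)
    M=(g>190)&(abs(P[...,2]-.024)<.006)&(np.hypot(P[...,0]-.738,P[...,1]+.037)<.03); Q=P[M]
    (x,y),r=cv2.minEnclosingCircle((Q[:,:2]*1000).astype(np.float32)); print("label",len(Q),x,y,r,np.degrees(np.arctan2(y+7,x-577))%360)
E
python3 - <<'E'
from h import *
f=np.load("w3.npz"); c=dict(range_z=f["d"],pixels=f["p"],mtx=f["m"],eye=f["e"],attitude=f["a"])
tab(c,(170,330,200,258)); lab(c)
P=cloud(c)  # disc rim fit for the axis
M=(abs(P[...,2]-.055)<.003)&(c["range_z"]>0)&(np.hypot(P[...,0]-.577,P[...,1]+.007)<.1)
Q=P[M][:,:2]; r=np.hypot(Q[:,0]-.577,Q[:,1]+.007); print(len(Q),np.percentile(r,[90,98,99.5,100]))
th=np.arctan2(Q[:,1]+.007,Q[:,0]-.577)
bins=np.round(np.degrees(th)/4); E=np.array([Q[bins==b][r[bins==b].argmax()] for b in np.unique(bins) if (bins==b).sum()>20 and r[bins==b].max()>.084])
A=np.c_[2*E,np.ones(len(E))]; s=np.linalg.lstsq(A,(E**2).sum(1),rcond=None)[0]; print("axis",s[:2],np.sqrt(s[2]+s[0]**2+s[1]**2),len(E))
E
```

```text
tab n 3760 centre 684.52392578125 -52.60954284667969 size (13.606258392333984, 43.885684967041016) long angle 156.76656 axis->centre 337.014294494017
label 4687 738.1524658203125 -37.62491989135742 23.541324615478516 349.2399907075058
33233 [0.08410793 0.08784164 0.0886828  0.0998764 ]
axis [ 0.57738304 -0.00768647] 0.08897418431969263 37
```

>>> carry_out(increments=[0,0.54,0.07,0,-0.044,0,0.54,0.07,0,-0.044,0,0.54,0.07,0,-0.044,0,0.54,0.07,0,-0.044,0,0.28,0.04,0,-0.023])

```text
clock: 8.65
eef_pos: [0.6941, -0.0506, 0.0473]
tool_rot: [0.776, 0.63, 0.0, 0.0]
ft_force: [0.4, -1.6, 0.7]
grip_width: -0.0001
grasp_force: 0.9
```

```bash
python3 - <<'E'
from h import *
plan([])
c=bot.camera("wrist"); tab(c,(170,330,200,258)); lab(c); plan([])
E
```

```text
t 8.65 [ 0.6941 -0.0506  0.0473] h 78.2 F [ 0.4 -1.6  0.7]
tab n 3735 centre 691.0763549804688 -31.4316463470459 size (13.550910949707031, 43.80301284790039) long angle 167.55661 axis->centre 347.9116235304495
label 4237 738.0057373046875 -37.63563919067383 23.756244659423828 349.22673273222597
t 8.7 [ 0.6941 -0.0502  0.0473] h 78.2 F [ 0.1 -1.1  0.2]
```

>>> carry_out(increments=[0,0.14,0.02,0,-0.011,0,0.14,0.02,0,-0.011,0,0,0,0,0,0,0,0,0,0,0,0,0,0,0])

```text
clock: 9.32
eef_pos: [0.6949, -0.0484, 0.0473]
tool_rot: [0.77, 0.638, 0.0, -0.0]
ft_force: [-0.0, 0.2, -0.2]
grip_width: 0.0004
grasp_force: 0.2
```

```bash
python3 - <<'E'
from h import *
plan([])
c=bot.camera("wrist"); tab(c,(170,330,200,258)); lab(c)
E
```

```text
t 9.325 [ 0.6949 -0.0484  0.0473] h 79.3 F [-0.   0.2 -0.2]
tab n 3735 centre 691.5477905273438 -29.078563690185547 size (13.744217872619629, 43.77311706542969) long angle 169.94524 axis->centre 349.0902885778601
label 4183 738.248779296875 -37.565834045410156 23.705669403076172 349.2665328434714
```

The tab is at 349.1–349.9° and the label at 349.3–349.5°, so they're aligned. Now I'll retreat and go up and around to the pen plate.

```bash
python3 - <<'E'
from h import *
plan([(.689,-.078,.0473,79.3,2),(.685,-.082,.255,79.3,5),(.60,.14,.255,90,5),(.531,.2735,.255,99.4,3),(.531,.2735,.115,99.4,5)])
E
```

```text
t 9.375 [ 0.6949 -0.0484  0.0473] h 79.3 F [ 0.  -0.6 -1. ]
[0, np.float64(-1.51), np.float64(-0.01), np.float64(0.0), np.float64(-0.0)]
[0, np.float64(-1.51), np.float64(-0.01), np.float64(0.0), np.float64(-0.0)]
[0, np.float64(-0.09), np.float64(-0.06), np.float64(-4.15), np.float64(-0.0)]
[0, np.float64(-0.09), np.float64(-0.06), np.float64(-4.15), np.float64(-0.0)]
[0, np.float64(-0.09), np.float64(-0.06), np.float64(-4.15), np.float64(-0.0)]
[0, np.float64(-0.09), np.float64(-0.06), np.float64(-4.15), np.float64(-0.0)]
[0, np.float64(-0.09), np.float64(-0.06), np.float64(-4.15), np.float64(-0.0)]
[0, np.float64(4.05), np.float64(-2.49), np.float64(-0.0), np.float64(-0.037)]
[0, np.float64(4.14), np.float64(-2.34), np.float64(-0.0), np.float64(-0.037)]
[0, np.float64(4.22), np.float64(-2.19), np.float64(-0.0), np.float64(-0.037)]
[0, np.float64(4.3), np.float64(-2.03), np.float64(-0.0), np.float64(-0.037)]
[0, np.float64(4.37), np.float64(-1.86), np.float64(-0.0), np.float64(-0.037)]
[0, np.float64(4.45), np.float64(-2.3), np.float64(-0.0), np.float64(-0.055)]
[0, np.float64(4.57), np.float64(-2.05), np.float64(-0.0), np.float64(-0.055)]
[0, np.float64(4.67), np.float64(-1.8), np.float64(-0.0), np.float64(-0.055)]
[0, np.float64(0.0), np.float64(0.0), np.float64(2.8), np.float64(-0.0)]
[0, np.float64(0.0), np.float64(0.0), np.float64(2.8), np.float64(-0.0)]
[0, np.float64(0.0), np.float64(0.0), np.float64(2.8), np.float64(-0.0)]
[0, np.float64(0.0), np.float64(0.0), np.float64(2.8), np.float64(-0.0)]
[0, np.float64(0.0), np.float64(0.0), np.float64(2.8), np.float64(-0.0)]
```

>>> carry_out(increments=[0,-1.5,0,0,0,0,-1.5,0,0,0,0,-0.1,-0.1,-4.1,0,0,-0.1,-0.1,-4.1,0,0,-0.1,-0.1,-4.1,0])

```text
clock: 10.0
eef_pos: [0.6852, -0.0819, 0.1716]
tool_rot: [0.771, 0.637, -0.0, -0.0]
ft_force: [0.1, 0.0, 0.1]
grip_width: 0.0001
grasp_force: 0.0
```

>>> carry_out(increments=[0,-0.1,-0.1,-4.1,0,0,-0.1,-0.1,-4.1,0,0,4.0,-2.5,0,-0.037,0,4.1,-2.3,0,-0.037,0,4.2,-2.2,0,-0.037])

```text
clock: 10.62
eef_pos: [0.6319, 0.0499, 0.2525]
tool_rot: [0.734, 0.679, 0.0, 0.0]
ft_force: [-0.2, 0.2, -0.0]
grip_width: -0.0003
grasp_force: 0.0
```

>>> carry_out(increments=[0,4.3,-2.0,0,-0.037,0,4.4,-1.9,0,-0.037,0,4.5,-2.3,0,-0.055,0,4.6,-2.1,0,-0.055,0,4.7,-1.8,0,-0.055])

```text
clock: 11.25
eef_pos: [0.5288, 0.2741, 0.2525]
tool_rot: [0.647, 0.762, 0.0, 0.0]
ft_force: [0.4, 0.6, 0.0]
grip_width: -0.0004
grasp_force: 0.0
```

```bash
python3 - <<'E'
from h import *
c=bot.camera("top")
for k in("tab_point","label3","pen_push"):
    for d in bot.place_of(c,k)[:2]: P=w(c,d["xyz"]); print(k,round(d["p"],2),P.round(3))
plan([(.531,.2735,.115,99.4,5)]+[(.5774-.163*r,-.0077+.9866*r,.115,99.4,n) for r,n in((.242,4),(.195,6))])
E
```

```text
tab_point 0.56 [ 0.735 -0.037  0.055]
label3 0.5 [ 0.737 -0.036  0.022]
pen_push 0.88 [0.538 0.218 0.127]
t 11.45 [0.5291 0.2739 0.2525] h 99.4 F [ 0.1 -0.7 -0.8]
[0, np.float64(-0.01), np.float64(0.04), np.float64(2.75), np.float64(-0.0)]
[0, np.float64(-0.01), np.float64(0.04), np.float64(2.75), np.float64(-0.0)]
[0, np.float64(-0.01), np.float64(0.04), np.float64(2.75), np.float64(-0.0)]
[0, np.float64(-0.01), np.float64(0.04), np.float64(2.75), np.float64(-0.0)]
[0, np.float64(-0.01), np.float64(0.04), np.float64(2.75), np.float64(-0.0)]
[0, np.float64(-1.08), np.float64(-0.0), np.float64(-0.0), np.float64(0.0)]
[0, np.float64(-1.08), np.float64(-0.0), np.float64(-0.0), np.float64(0.0)]
[0, np.float64(-1.08), np.float64(-0.0), np.float64(-0.0), np.float64(0.0)]
[0, np.float64(-1.08), np.float64(-0.0), np.float64(-0.0), np.float64(0.0)]
[0, np.float64(-0.78), np.float64(-0.0), np.float64(-0.0), np.float64(0.0)]
[0, np.float64(-0.78), np.float64(-0.0), np.float64(-0.0), np.float64(0.0)]
[0, np.float64(-0.78), np.float64(-0.0), np.float64(-0.0), np.float64(0.0)]
[0, np.float64(-0.78), np.float64(-0.0), np.float64(-0.0), np.float64(0.0)]
[0, np.float64(-0.78), np.float64(-0.0), np.float64(-0.0), np.float64(0.0)]
[0, np.float64(-0.78), np.float64(-0.0), np.float64(-0.0), np.float64(0.0)]
```

The independent top view agrees: tab_point coincides with label3. I'll descend and push the slide.

>>> carry_out(increments=[0,0,0.04,2.75,0,0,0,0.04,2.75,0,0,0,0.04,2.75,0,0,0,0.04,2.75,0,0,0,0.04,2.75,0])

```text
clock: 12.08
eef_pos: [0.5324, 0.272, 0.114]
tool_rot: [0.649, 0.761, 0.0, 0.0]
ft_force: [0.3, -0.2, -0.2]
grip_width: 0.0001
grasp_force: 0.0
```

>>> carry_out(increments=[0,-1.1,0,0,0,0,-1.1,0,0,0,0,-1.1,0,0,0,0,-1.0,0,0,0,0,-0.7,0,0,0])

```text
clock: 12.7
eef_pos: [0.5401, 0.2252, 0.1162]
tool_rot: [0.647, 0.762, 0.002, -0.0]
ft_force: [-1.1, 3.5, 5.2]
grip_width: 0.0002
grasp_force: 1.3
```

>>> carry_out(increments=[0,-0.7,0,0,0,0,-0.7,0,0,0,0,-0.7,0,0,0,0,-0.7,0,0,0,0,-0.7,0,0,0])

```text
clock: 13.32
eef_pos: [0.5457, 0.1911, 0.1161]
tool_rot: [0.647, 0.763, 0.001, 0.0]
ft_force: [-1.7, 2.7, 5.2]
grip_width: -0.0003
grasp_force: 1.4
```

```bash
python3 - <<'E'
from h import *
plan([]); p=bot.get_obs()["eef_pos"]; print("r",np.hypot(p[0]-.5774,p[1]+.0077))
c=bot.camera("side"); cv2.imwrite("pics/s4.png",cv2.resize(c["pixels"][130:310,170:410],(800,600)))
E
```

```text
t 13.325 [0.5457 0.1911 0.1161] h 99.4 F [-1.7  2.7  5.2]
r 0.20130964093211193
```

View pics/s4.png

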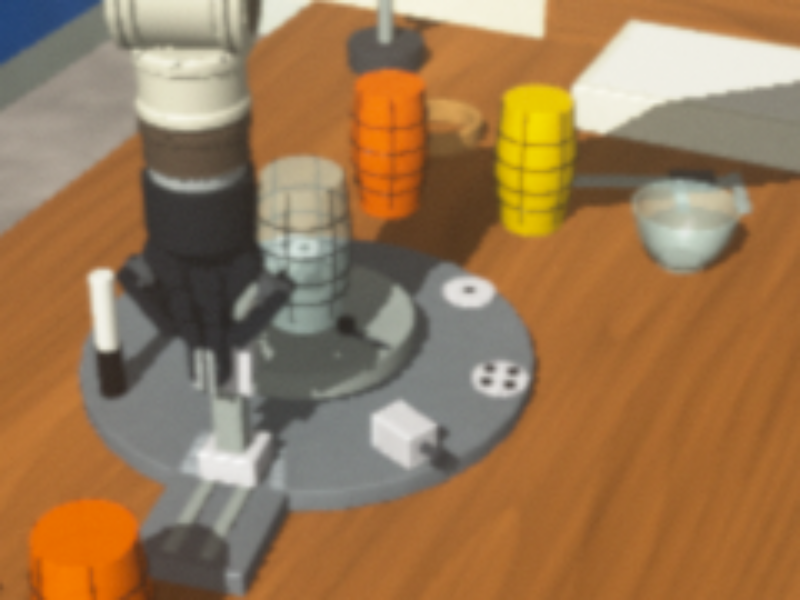

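The fingers at (215,370) are on the plate, the slide is travelling, the vase is upright and the rest is undisturbed. About 10 mm remain.

>>> carry_out(increments=[0,-0.4,0,0,0,0,-0.3,0,0,0,0,-0.2,0,0,0,0,-0.2,0,0,0,0,0,0,0,0])

```text
clock: 14.0
eef_pos: [0.547, 0.183, 0.1162]
tool_rot: [0.646, 0.763, 0.003, -0.002]
ft_force: [-3.3, 8.5, 6.2]
grip_width: 0.0001
grasp_force: 5.5
```

>>> carry_out(increments=[0,-0.1,0,0,0,0,-0.1,0,0,0,0,-0.1,0,0,0,0,0,0,0,0,0,0,0,0,0])

```text
clock: 14.62
eef_pos: [0.547, 0.1831, 0.1163]
tool_rot: [0.645, 0.764, 0.005, -0.004]
ft_force: [-4.0, 17.3, 4.8]
grip_width: 0.0
grasp_force: 8.2
```

The slide stopped dead at r ≈ 0.193 m with the force rising to 17 N, so it's on its stop. Now I'll back off.

>>> carry_out(increments=[0,1.0,0,0,0,0,2.0,0,0,0,0,3.0,0,0,0,0,0,0,-4.0,0,0,0,0,-4.0,0])

```text
clock: 15.25
eef_pos: [0.5365, 0.2363, 0.1943]
tool_rot: [0.647, 0.763, -0.002, -0.001]
ft_force: [1.2, 0.4, 0.2]
grip_width: -0.0003
grasp_force: 0.0
```

>>> carry_out(increments=[0,0,0,-5.0,0,0,2.0,-4.0,0,0,0,2.0,-4.5,0,0,0,2.0,-4.5,0,0,0,0,0,0,0])

```text
clock: 15.88
eef_pos: [0.3964, 0.2743, 0.2446]
tool_rot: [0.646, 0.764, -0.001, -0.0]
ft_force: [0.8, -0.1, -0.1]
grip_width: 0.0003
grasp_force: 0.0
```

```bash
python3 - <<'E'
from h import *
plan([])
I=[]
for n in("top","side"):
    c=bot.camera(n); b=(130,260,190,340) if n=="top" else (150,290,180,350)
    I.append(cv2.resize(c["pixels"][b[0]:b[1],b[2]:b[3]],(400,340),interpolation=cv2.INTER_CUBIC))
    for k in("tab_point","label3","pen_push","vase_mid","upright_marker","spare_clamp"):
        for d in bot.place_of(c,k)[:2]: P=w(c,d["xyz"]); print(n,k,round(d["p"],2),P.round(3),"r",np.hypot(P[0]-.5774,P[1]+.0077).round(3))
cv2.imwrite("pics/f.png",np.hstack(I))
E
```

```text
t 15.875 [0.3964 0.2743 0.2446] h 99.6 F [ 0.8 -0.1 -0.1]
top tab_point 0.77 [ 0.735 -0.039  0.056] r 0.161
top label3 0.41 [ 0.738 -0.034  0.018] r 0.162
top label3 0.39 [ 0.42  -0.436  0.004] r 0.456
top pen_push 0.81 [0.547 0.173 0.131] r 0.184
top vase_mid 0.98 [ 0.496 -0.321  0.063] r 0.324
top vase_mid 0.84 [ 0.632 -0.298  0.066] r 0.295
top upright_marker 0.37 [0.691 0.115 0.021] r 0.167
top upright_marker 0.37 [0.45  0.492 0.001] r 0.516
top spare_clamp 0.52 [0.443 0.086 0.018] r 0.163
side tab_point 0.7 [ 0.741 -0.036  0.054] r 0.166
side tab_point 0.41 [ 0.574 -0.009  0.119] r 0.004
side label3 0.45 [ 0.741 -0.036  0.02 ] r 0.166
side pen_push 0.97 [0.55  0.166 0.13 ] r 0.176
side pen_push 0.52 [ 0.737 -0.037  0.022] r 0.163
side vase_mid 0.9 [ 0.495 -0.323  0.07 ] r 0.326
side vase_mid 0.74 [ 0.635 -0.297  0.064] r 0.295
side upright_marker 0.66 [0.686 0.114 0.022] r 0.163
side spare_clamp 0.73 [0.448 0.088 0.019] r 0.161
```

View pics/f.png

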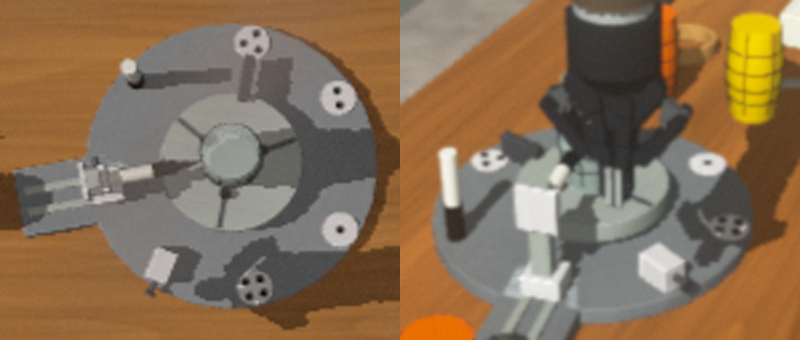

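The left crop (top view) shows the tab at (250,78) pointing at the three-dot label at (252,42), the vase centred at (230,155) and the pen tip at the glass. The push plate measures r ≈ 0.180 m, which is home, and the clamp and marker are where they were.

```bash
python3 -c "
from workcell import bot
print(bot.job_done())"
```

```text
the job is handed in; nothing more can be done
None
```

The job is handed in: the tab points at the middle of the three-dot label to within about half a degree. After that I pushed the pen slide home against its stop, and the vase, clamp and upright marker stayed where they were.

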